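# Hang the tip caddy on the sprung bar and prove it with a tug

### The arm

A 6-joint arm with a two-finger parallel gripper is mounted at the origin on a cart in front of the work surface, level with it; the furniture and walls round the work are solid. World frame = base frame: x ahead of the robot, y to its left, z up, the work surface at z = 0. Lengths are in m, angles in degrees, forces in N, time in s.
With the tool pointing down it reaches from about 0.425 to 1.125 m from the base axis. Payload 14.9 kg.
Tool frame: the origin (TCP) lies between the finger pads; the fingertips stand 11 mm ahead of it and the grasp point (between the pads) lies 8 mm behind it (nose_length is the distance from the TCP to the fingertips, in m); z points along the fingers, y is the line along which they close (so a half turn about z gives the same grasp; the last joint's range is limited). The gripper opens to 91 mm and grips with 3 to 60 N. Pads are 32 mm wide; open, the fingers measure 118 mm over their backs; the gripper's body (76 mm by 178 mm) begins 60 mm behind the grasp point.
Start: joints at [64.956, 21.709, 99.362, -0, 58.929, -1.908], TCP at [0.275, 0.644, 0.225] pointing down, gripper open.
Joint ranges: [-158.91, 158.91], [-42.39, 125.64], [0.06, 152.35], [-60.88, 240.88], [17.5, 164.5], [-176.32, 176.32]. Speed limits (degrees/s): [108.29, 108.29, 136.94, 180, 180, 180].

### API

Orientations are given as a 3x3 rotation matrix whose columns are the frame's x, y, z axes.
In Python, from plant import * gives the robot as it stands.
- The arm moves only by the tool servo_tool, never from a script. Its argument "commands" is a list that holds one entry, the list of rows, each a list of 6 numbers: the shift along the tool's x, y, z each as a share of 0.4 m, from -1 to 1, then the turn, a rotation vector about the tool's x, y, z each as a share of 0.12 rad, from -1 to 1. A call has 1 to 20 rows; each row shifts and turns the commanded pose from where the row before left it, along the tool's axes as they then stand; what a row does not reach is not made up. A row lasts 1/10 s, in which the tool goes at most 50 mm and 8.59 degrees, less where a joint would pass 70% of its speed; a pose out of reach is approached as far as the arm can. A call with a number of a shift or a turn outside -1 to 1 is refused whole. A call with a gripper value outside its range is refused whole. "hand" is the finger opening in mm, from 0 to 91.2, set as the call begins (left out, the last holds). The fingers move at their own pace and stop on an object; the grip force is fixed at half the most. Time passes only in rows, so rows that do not move let the fingers close. It gives the time, the measured TCP pose, the force, the opening and the grip force at its end, in the units of the state.
- state(): the state, without advancing time (a new reading comes with each control period).
- snapshot(name): name is "scene" or "top" or "wrist"; returns (picture, depth): 420x560x3 uint8, blue, green, red; 420x560 float32, m along the optical axis (not along the pixel's ray), 0 where there is no reading.
- camera_model(name): a dict with "K" (3x3 intrinsics, pixels), "R" (3x3) and "t" (3): a world point X has camera coordinates R X + t; the wrist camera has in their place "hand_eye" (4x4, takes a point from camera to tool coordinates, whose origin is the TCP and whose axes are the flange's). Camera axes: x right, y down, z forward; pixel columns grow to the right and rows downward; lengths in m; the calibration is good to about 2 mm. A picture is of the moment at which its call begins: read the wrist's pose just before it. camera_model takes no time and is no camera call.
- hand_in(): hands the job in; it is judged then, once.
Trained networks look in the newest picture that a camera, given by its name, has taken for a name from the list of things; names that differ only in an ending like _2 or _b are one class to them, and where a whole thing is asked for, a point or a joint stands for the part that bears it (a point fixed in the world has none). Each returns a list of dicts, best first, with "conf" (0 to 1); they miss things now and then, are a little off and sometimes report something else, mostly with a low value. They report only what shows in the picture. A call takes as long as a camera call.
- masks_of(camera, name): "mask" (420x560 bool, what is visible of it) and "bbox" ([left, top, right, bottom] in pixels, round what is visible of it).
The state is a dict: "time_s": time; "joint_pos": joint angles; "joint_velocities": joint speeds; "effort": joint torques, N m; "tcp_pos": TCP position; "tcp_rot": TCP orientation; "force": force on the tool from outside, world axes, zero at the start; "wrist_torque": the same for the moment, N m; "opening": finger opening in m; "grasp_force": force on a finger pad.
Only numpy, scipy, OpenCV 4.12 (cv2) and the standard library are available. Lean on these libraries where they do the work, as an engineer would, in place of code of your own. Each camera call takes 0.05 s, during which the arm holds its last target. There are 200 camera calls.

### The job

Clear the contact-tip caddy off the welding table: pick it up by the black lug on top and hang it by its frame on the bar of the two-post stand, near the middle of the bar, so that the bar sits home in the V under the top of the frame. Before letting go, tug the caddy straight down gently, with about 8 newtons, and keep that pull for about a second to confirm that it is held (never load the bar with more than about 20 newtons); then ease off, let go and leave the caddy hanging upright and still. Leave the bush, the nozzle and the paste pot where they are.

Things in the scene. Friction and masses are not known exactly. Their poses are not given: they have to be found in the camera images.
- caddy: Loose steel caddy, about 0.4 kg (3 to 5 N), upright on the table. Origin: centre of its underside, z up. Open tray 90 (x) x 110 (y) x 30 mm, contact tips in it up to 34 mm. A flat stem, 40 mm wide, rises on the -x side (x -45 to -39 mm) to a top plate (x -45 to +26 mm, 40 mm wide, upper face at 147 mm): from the side the frame is a C, its open mouth looking to the caddy's +x.
- caddy_seat (a point): Apex of the inverted V under the caddy's top plate (each flank 30 degrees off level, V runs along y): at x = y = 0 of the caddy, 135 mm above its underside, axes as the caddy. With the 12 mm bar home in the V, the bar's centre line is 7 mm below this point and the caddy's centre of mass is right below the bar.
- caddy_lip (a point): Lowest edge of the lip that closes the V at the mouth: 23.5 mm from the apex in the caddy's +x, 114 mm above its underside. The bar must enter the mouth sideways, below this lip and above the tips (34 mm), until it is under the apex; then the caddy is lowered onto it.
- caddy_lug (a point): Middle of the black square grip lug on top of the caddy: 24 x 24 mm, 45 mm high (147 to 192 mm above the underside), sides parallel to the caddy's x and y; this point is 170 mm above the underside, straight above the V's apex.
- stand: Fixed hanging stand. Origin: centre of the underside of its base plate (110 x 236 x 10 mm) on the table, z up. Posts 16 mm thick, 215 mm high, at y = +-100 mm carry dark collars (inner faces at y = +-85 mm; spring ledges under the bar reach in to y = +-72 mm). Between them runs the level steel bar, 12 mm thick, along y at x = 0. The caddy comes from the stand's -x side, the x axes of both alike.
- bar_mean (a point): Mean place of the middle of the bar: x = y = 0 of the stand, 178 mm above the table, axes as the stand. The collars were clamped by hand, so the bar's true centre line is 165 to 191 mm above the table; its height is not reported: find it by feel. The sprung bar gives straight down about 1 mm per 4 N, up to about 8 mm. A tug loads it, weight included, with 8 to 19 N.
- bush: Bystander: brown turned steel bush, 53 mm across, 48 mm high, standing on the table; origin at the centre of its underside.
- nozzle: Bystander: brass-coloured gas nozzle, 25 mm across, 56 mm high, standing on the table; origin at the centre of its underside.
- paste: Bystander: round blue pot with a white lid, 70 mm across, 56 mm high; origin at the centre of its underside.

How it is judged:
By the outcome, as a careful person would: the job done as asked, in the order asked, and still so for the second after the job is handed in, with the robot touching nothing.
It also fails if it takes over 61 s, if anything falls off the work surface, if the arm or the gripper's body presses on something with over 40 N, if the wrist force passes 120 N, or if a joint passes its speed limit or range.

## Working session

There is one attempt and no reset: what is moved stays moved. The work goes in short steps, Python scripts to look and compute and a tool call to move; the robot and the scene stay as the last step left them, time stands still between calls to the robot, and variables do not carry over. Pictures are saved under pics/ and viewed, at most 10 in all, crops included, and the job is handed in when it is done.

Besides the shell and the picture viewer there is one more tool, called after "Request:" as name(argument=value, ...) on one line, values as JSON. servo_tool: Moves the arm, as the interface text tells. Its arguments: {"type":"object","properties":{"commands":{"type":"array"},"hand":{"type":"number"}},"required":["commands"]}

```bash
mkdir -p pics; cat > h.py <<'E'
from plant import *
import numpy as np, cv2
def look(cam,tag):
    s=state(); p,d=snapshot(cam); cv2.imwrite(f'pics/{tag}.png',p); return s,p,d
def cloud(cam,s,d):
    m=camera_model(cam);K=np.array(m['K']);v,u=np.mgrid[:420,:560]
    c=np.stack([(u-K[0,2])/K[0,0]*d,(v-K[1,2])/K[1,1]*d,d],-1)
    if cam=='wrist':
        H=np.array(m['hand_eye']);c=c@H[:3,:3].T+H[:3,3]
        return c@np.array(s['tcp_rot']).T+np.array(s['tcp_pos'])
    return (c-np.array(m['t']))@np.array(m['R'])
E
python3 - <<'E'
from h import *
s=state();print(s)
for cam in ['scene','top']:
    s,p,d=look(cam,cam+'0');X=cloud(cam,s,d);np.save(cam+'0.npy',X)
    for n in ['caddy','stand','bush','nozzle','paste','caddy_lug']:
        for r in masks_of(cam,n)[:2]:
            m=r['mask']&(d>0);q=X[m]
            if len(q): print(cam,n,round(r['conf'],2),np.round(r['bbox']),len(q),np.percentile(q,[2,50,98],axis=0).round(3).tolist())
            np.save(f'{cam}_{n}.npy',r['mask']) if r is not None and r['conf']>.5 else 0
a=cv2.imread('pics/scene0.png');b=cv2.imread('pics/top0.png')
cv2.imwrite('pics/both.png',cv2.resize(np.vstack([a,b]),(400,600)))
E
```

```text
{'time_s': 0.0, 'joint_pos': array([ 6.49571000e+01,  2.17373067e+01,  9.93965616e+01, -1.30127112e-03,
        5.89271469e+01, -1.90784536e+00]), 'joint_velocities': array([ 0.02286545,  0.14696279, -0.03416587,  0.00522505,  0.02315986,
       -0.00044503]), 'effort': array([ 2.77596682e-04, -7.63750434e+01, -4.34359145e+01,  6.50368631e-02,
        4.24970558e-02, -5.81653740e-05]), 'tcp_pos': array([0.2748746 , 0.6433523 , 0.22429475]), 'tcp_rot': array([[-9.19585892e-01,  3.92888788e-01, -4.33150875e-04],
       [ 3.92889026e-01,  9.19585377e-01, -9.73037204e-04],
       [ 1.60238037e-05, -1.06497151e-03, -9.99999433e-01]]), 'force': array([-0.09561022,  0.72445848,  0.11131074]), 'wrist_torque': array([-0.0348015 ,  0.04686793,  0.05255559]), 'grasp_force': 0.0, 'opening': 0.0908773596154058}
scene caddy 0.91 [262. 197. 315. 291.] 2845 [[0.383, -0.01, 0.002], [0.414, 0.063, 0.038], [0.5, 0.111, 0.191]]
scene stand 0.9 [215. 146. 319. 262.] 3278 [[0.541, -0.105, 0.005], [0.59, 0.044, 0.016], [0.643, 0.124, 0.207]]
scene bush 0.89 [373. 201. 396. 229.] 456 [[0.467, -0.292, 0.001]
[... 598 characters left out ...]
.497, 0.106, 0.194]]
top bush 0.95 [368. 218. 393. 239.] 403 [[0.474, -0.298, 0.007], [0.498, -0.272, 0.048], [0.522, -0.248, 0.054]]
top bush 0.26 [199. 160. 326. 210.] 4704 [[0.547, -0.11, 0.003], [0.595, 0.007, 0.012], [0.653, 0.119, 0.212]]
top nozzle 0.54 [346. 170. 361. 182.] 88 [[0.615, -0.227, -0.001], [0.625, -0.215, 0.037], [0.636, -0.205, 0.059]]
top nozzle 0.21 [199. 163. 324. 208.] 4615 [[0.547, -0.108, 0.006], [0.595, 0.007, 0.012], [0.652, 0.121, 0.212]]
top paste 0.82 [133. 201. 162. 229.] 685 [[0.493, 0.249, 0.021], [0.528, 0.276, 0.056], [0.557, 0.31, 0.061]]
top caddy_lug 0.73 [220. 222. 273. 276.] 1791 [[0.394, -0.008, 0.001], [0.445, 0.045, 0.025], [0.498, 0.106, 0.194]]
```

View pics/scene0.png

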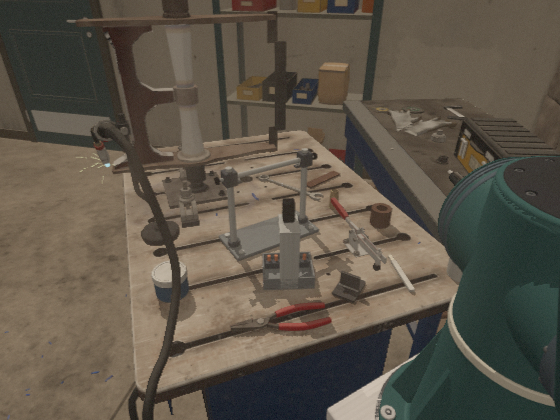

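View pics/top0.png

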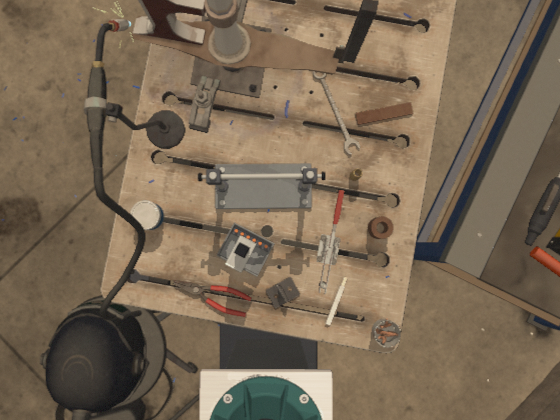

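The pictures show the caddy (scene ~(290,250), top ~(245,250)) in front of the stand (top ~(263,185)). The caddy is yawed and its tips face the stand. Next I measure poses from depth.

```bash
python3 - <<'E'
from h import *
def rect(q):
    r=cv2.minAreaRect((q[:,:2]*1000).astype(np.float32)); return np.round(r[0],1),np.round(r[1],1),round(r[2],1)
for cam in ['scene','top']:
    X=np.load(cam+'0.npy'); v=np.isfinite(X).all(-1)
    C=X[v]; 
    near=C[(abs(C[:,0]-.445)<.09)&(abs(C[:,1]-.048)<.09)]
    for a,b in [(.185,.2),(.14,.155),(.15,.185),(.02,.036),(.008,.15)]:
        q=near[(near[:,2]>a)&(near[:,2]<b)]
        if len(q)>5: print(cam,'caddy',a,b,len(q),rect(q),np.median(q,0).round(4),q.mean(0).round(4))
    S=C[(abs(C[:,0]-.6)<.1)&(abs(C[:,1]-.006)<.16)]
    for a,b in [(.005,.016),(.15,.2),(.2,.23)]:
        q=S[(S[:,2]>a)&(S[:,2]<b)]
        print(cam,'stand',a,b,len(q),rect(q),np.median(q,0).round(4))
    q=S[(S[:,2]>.15)&(S[:,2]<.205)]; c=q[abs(q[:,1]-.006)<.06]
    if len(c): print('bar',len(c),np.polyfit(c[:,1]-.006,c[:,0],1).round(4),np.percentile(c[:,2],[5,50,95]).round(4))
I=cv2.imread('pics/top0.png')[150:290,180:340];cv2.imwrite('pics/c.png',cv2.resize(I,None,fx=4,fy=4,interpolation=2))
E
```

```text
scene caddy 0.185 0.2 101 (array([440.8,  50. ]), array([21.9, 25.3]), 57.6) [0.4377 0.0506 0.1909] [0.4385 0.0509 0.1903]
scene caddy 0.14 0.155 357 (array([432.5,  54.1]), array([40. , 70.5]), 62.6) [0.4212 0.0606 0.1466] [0.4226 0.0598 0.1465]
scene caddy 0.15 0.185 185 (array([438.8,  56.7]), array([34.3, 17.8]), 20.2) [0.4324 0.0551 0.1681] [0.4331 0.0549 0.1677]
scene caddy 0.02 0.036 540 (array([427. ,  24.7]), array([164.9,  92.1]), 61.5) [0.4229 0.0598 0.0276] [0.4316 0.0544 0.0269]
scene caddy 0.008 0.15 2140 (array([426.6,  24.2]), array([166.5,  92.4]), 61.5) [0.4083 0.0653 0.0492] [0.4192 0.0613 0.0678]
scene stand 0.005 0.016 1633 (array([577. ,   7.8]), array([148.2, 236.7]), 0.7) [0.5835 0.0426 0.0095]
scene stand 0.15 0.2 850 (array([592.6,   7. ]), array([ 27.9, 267.6]), 0.6) [0.5907 0.0233 0.1899]
scene stand 0.2 0.23 235 (array([594.3,   7.8]), array([ 30. , 230.4]), 0.4) [0.5893 0.0973 0.2063]
bar 238 [-0.0143  0.5926] [0.1864 0.1924 0.1961]
top caddy 0.185 0.2 132 (array([445.2,  47.9]), array([23.9, 23.9]), 61.5) [0.4456 0.0469 0.1926] [0.4456 0.0477 0.1924]
top caddy 0.14 0.155 458 (array([436.8,  52.5]), array([40. , 70.9]), 62.5) [0.4289 0.0537 0.148 ] [0.4341 0.0533 0.1478]
top caddy 0.15 0.185 93 (array([436.3,  52.8]), array([38.2, 68.5]), 62.6) [0.4333 0.0494 0.1513] [0.4372 0.0506 0.155 ]
top caddy 0.02 0.036 462 (array([432.7,  23.4]), array([165.5,  90.1]), 62.8) [0.4665 0.0374 0.0279] [0.4591 0.0411 0.0273]
top caddy 0.008 0.15 1086 (array([432.5,  48.3]), array([153.9, 175.9]), 0.2) [0.4522 0.047  0.031 ] [0.4465 0.0453 0.0683]
top stand 0.005 0.016 3533 (array([599.5,   6.4]), array([317.5, 199.2]), 89.6) [0.5884 0.0073 0.0108]
top stand 0.15 0.2 580 (array([597.2,   7.3]), array([ 26.4, 265.2]), 0.7) [0.5983 0.005  0.1959]
top stand 0.2 0.23 469 (array([598.6,   6.9]), array([ 29.5, 263.8]), 0.9) [ 0.5985 -0.0252  0.2082]
bar 310 [-0.0192  0.5991] [0.1921 0.1963 0.2   ]
```

View pics/c.png

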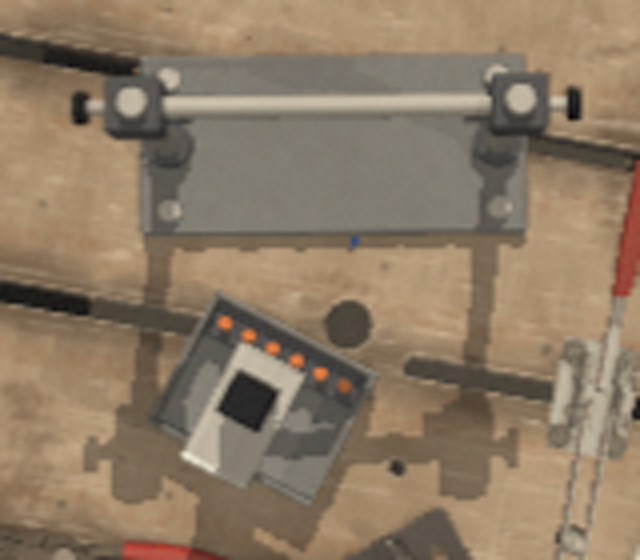

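```bash
python3 - <<'E'
from h import *
for cam in ['scene','top']:
    X=np.load(cam+'0.npy').reshape(-1,3); X=X[np.isfinite(X).all(-1)]
    q=X[(X[:,2]>.1)&(X[:,0]>.1)&(X[:,0]<1)&(abs(X[:,1])<.8)]
    b={}
    for p in q: b.setdefault((int(np.floor(p[0]*10)),int(np.floor(p[1]*10))),[]).append(p[2])
    print(cam,[(k[0]/10,k[1]/10,len(z),round(min(z),2),round(max(z),2)) for k,z in sorted(b.items()) if len(z)>5])
E
```

```text
scene [(0.1, -0.1, 358, np.float64(0.37), np.float64(0.39)), (0.1, 0.0, 1363, np.float64(0.26), np.float64(0.38)), (0.3, 0.0, 151, np.float64(0.1), np.float64(0.15)), (0.4, -0.8, 344, np.float64(0.1), np.float64(0.12)), (0.4, 0.0, 821, np.float64(0.1), np.float64(0.19)), (0.4, 0.2, 396, np.float64(0.1), np.float64(0.19)), (0.5, -0.8, 154, np.float64(0.1), np.float64(0.12)), (0.5, -0.2, 65, np.float64(0.18), np.float64(0.21)), (0.5, -0.1, 495, np.float64(0.1), np.float64(0.22)), (0.5, 0.0, 251, np.float64(0.1), np.float64(0.21)), (0.5, 0.1, 463, np.float64(0.1), np.float64(0.22)), (0.5, 0.2, 588, np.float64(0.15), np.float64(0.32)), (0.5, 0.3, 385, np.float64(0.24), np.float64(0.32)), (0.6, -0.1, 30, np.float64(0.1), np.float64(0.21)), (0.6, 0.1, 20, np.float64(0.14), np.float64(0.21)), (0.6, 0.2, 154, np.float64(0.16), np.float64(0.33)), (0.6, 0.3, 318, np.float64(0.28), np.float64(0.33)), (0.7, 0.1, 7, np.float64(0.1), np.float64(0.1)), (0.7, 0.2, 293, np.float64(0.11), np.float64(0.33)), (0.7, 0.3, 147, np.float64(0.27), np.float64(0.32)), (0.8, -0.2, 1721, np.float64(0.1), np.floa
[... 1535 characters left out ...]
4(0.1)), (0.7, 0.2, 429, np.float64(0.1), np.float64(0.33)), (0.7, 0.3, 846, np.float64(0.28), np.float64(0.33)), (0.8, -0.2, 1763, np.float64(0.1), np.float64(0.42)), (0.8, -0.1, 926, np.float64(0.11), np.float64(0.13)), (0.8, 0.0, 1857, np.float64(0.11), np.float64(0.38)), (0.8, 0.1, 601, np.float64(0.1), np.float64(0.36)), (0.8, 0.3, 332, np.float64(0.22), np.float64(0.29)), (0.9, -0.2, 39, np.float64(0.12), np.float64(0.12)), (0.9, -0.1, 520, np.float64(0.12), np.float64(0.13)), (0.9, 0.0, 683, np.float64(0.12), np.float64(0.35)), (0.9, 0.1, 1796, np.float64(0.11), np.float64(0.34)), (0.9, 0.2, 1402, np.float64(0.11), np.float64(0.32)), (0.9, 0.3, 299, np.float64(0.1), np.float64(0.24))]
```

Request:
servo_tool(commands=[[[0,0,-0.1,0,0,0],[0,0,-0.12,0,0,0],[-0.03,-0.04,-0.12,0,0,0],[-0.05,-0.06,-0.1,0,0,0],[-0.061,-0.075,0,0,0,0],[-0.061,-0.075,0,0,0,0],[-0.061,-0.075,0,0,0,0],[-0.061,-0.075,0,0,0,0],[-0.061,-0.075,0,0,0,0],[-0.061,-0.075,0,0,0,0],[-0.061,-0.075,0,0,0,0],[-0.061,-0.075,0,0,0,0],[-0.061,-0.075,0,0,0,0],[-0.061,-0.075,0,0,0,0],[-0.061,-0.075,0,0,0,0],[-0.061,-0.075,0,0,0,0.3],[-0.061,-0.075,0,0,0,0.325],[-0.061,-0.075,0,0,0,0],[-0.03,-0.04,0,0,0,0],[0,0,0,0,0,0]]], hand=80)

```text
time_s: 2.7
tcp_pos: [0.4369, 0.0524, 0.3986]
tcp_rot: [[-0.886, 0.463, 0.0], [0.463, 0.886, -0.0], [-0.0, -0.0, -1.0]]
force: [0.3, 0.6, -0.8]
opening: 0.0799
grasp_force: 0.0
```

```bash
cat >> h.py <<'E'
def rect(q):
    r=cv2.minAreaRect((q[:,:2]*1000).astype(np.float32)); return np.round(r[0],1),np.round(r[1],1),round(r[2],1)
E
python3 - <<'E'
from h import *
s,p,d=look('wrist','w1');X=cloud('wrist',s,d)
print(s['tcp_pos'],s['tcp_rot'].round(4).tolist(),s['joint_pos'].round(1),s['force'])
C=X[d>0]
near=C[(abs(C[:,0]-.445)<.09)&(abs(C[:,1]-.048)<.09)]
for a,b in [(.185,.2),(.14,.153),(.01,.036)]:
    q=near[(near[:,2]>a)&(near[:,2]<b)]
    if len(q)>5: print(a,len(q),rect(q),np.median(q,0).round(4))
S=C[(abs(C[:,0]-.6)<.1)&(abs(C[:,1]-.006)<.16)]
for a,b in [(.15,.2),(.2,.23)]:
    q=S[(S[:,2]>a)&(S[:,2]<b)]
    if len(q)>5: print('st',a,len(q),rect(q),np.median(q,0).round(4))
q=S[(S[:,2]>.15)&(S[:,2]<.205)]; c=q[abs(q[:,1]-.006)<.06]
if len(c): print('bar',len(c),np.polyfit(c[:,1]-.006,c[:,0],1).round(4),np.percentile(c[:,2],[5,50,95]).round(4))
E
```

```text
[0.43689081 0.0524176  0.39862131] [[-0.8862, 0.4632, 0.0003], [0.4632, 0.8862, -0.0002], [-0.0004, -0.0001, -1.0]] [  3.8 -14.  119.   -0.   75.  -58.6] [ 0.34617709  0.56096663 -0.79642141]
0.185 396 (array([443. ,  50.9]), array([22.6, 23.2]), 62.2) [0.4426 0.051  0.1897]
0.14 1120 (array([434.3,  54.6]), array([39.3, 70.6]), 63.3) [0.4237 0.0603 0.1449]
0.01 1027 (array([431.3,  47.2]), array([151.6, 156.2]), 0.1) [0.4523 0.0588 0.0254]
st 0.15 884 (array([599.5,   9.6]), array([265. ,  30.1]), 88.9) [ 0.5934 -0.0721  0.1923]
st 0.2 459 (array([598.2, -90.1]), array([29.8, 30.2]), 0.6) [ 0.5942 -0.087   0.2055]
bar 192 [-0.0453  0.5947] [0.1884 0.1932 0.195 ]
```

View pics/w1.png

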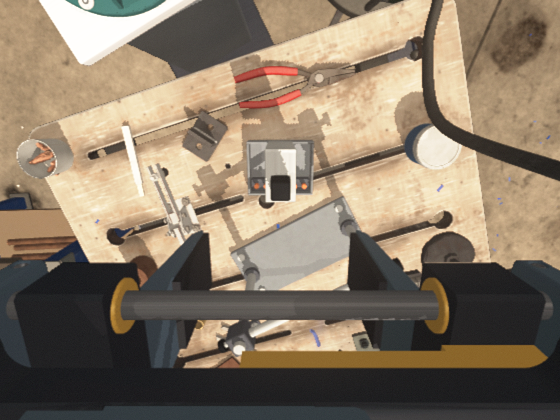

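The lug is at wrist pixel (280,187), between the fingers and with the stem behind it. The three cameras agree to about 2 mm on the lug at (0.4435, 0.0497). Descending to it now.

Request:
servo_tool(commands=[[[-0.018,0.002,0.05,0,0,0],[0,0,0.1,0,0,0],[0,0,0.1,0,0,0],[0,0,0.1,0,0,0],[0,0,0.1,0,0,0],[0,0,0.07,0,0,0],[0,0,0.04,0,0,0],[0,0,0.0265,0,0,0],[0,0,0,0,0,0],[0,0,0,0,0,0]]])

```text
time_s: 3.75
tcp_pos: [0.4438, 0.0521, 0.1645]
tcp_rot: [[-0.888, 0.46, 0.001], [0.46, 0.888, 0.0], [-0.001, 0.0, -1.0]]
force: [0.6, -0.6, -0.2]
opening: 0.08
grasp_force: 0.0
```

Request:
servo_tool(commands=[[[0,0,0,0,0,0],[0,0,0,0,0,0],[0,0,0,0,0,0],[0,0,0,0,0,0],[0,0,0,0,0,0],[0,0,0,0,0,0],[0,0,0,0,0,0],[0,0,0,0,0,0]]], hand=0)

```text
time_s: 4.55
tcp_pos: [0.4433, 0.0517, 0.1638]
tcp_rot: [[-0.888, 0.461, -0.0], [0.461, 0.888, -0.0], [0.0, -0.0, -1.0]]
force: [-1.5, -1.0, -3.9]
opening: 0.0238
grasp_force: 30.0
```

Request:
servo_tool(commands=[[[0,0,-0.01,0,0,0],[0,0,-0.03,0,0,0],[0,0,-0.05,0,0,0],[0,0,-0.06,0,0,0],[0,0,-0.05,0,0,0],[0,0,-0.03,0,0,0],[-0.02,-0.004,-0.02,0,0,0],[-0.04,-0.008,0,0,0,0],[-0.05,-0.012,0,0,0,0],[-0.04,-0.008,0,0,0,0],[-0.0185,-0.004,0,0,0,-0.3],[0,0,0,0,0,-0.6],[0,0,0,0,0,-0.8],[0,0,0,0,0,-0.8],[0,0,0,0,0,-0.8],[0,0,0,0,0,-0.5],[0,0,0,0,0,-0.287],[0,0,0,0,0,0],[0,0,0,0,0,0],[0,0,0,0,0,0]]])

```text
time_s: 6.55
tcp_pos: [0.4968, 0.0075, 0.2635]
tcp_rot: [[-1.0, -0.01, -0.001], [-0.01, 1.0, 0.0], [0.001, 0.0, -1.0]]
force: [0.0, -0.3, -4.3]
opening: 0.0241
grasp_force: 30.0
```

```bash
python3 - <<'E'
from h import *
print(np.mean([state()['force'] for _ in range(3)],0))
for cam in ['top','scene']:
    s,p,d=look(cam,cam+'2');X=cloud(cam,s,d);C=X[d>0]
    x,y,z=s['tcp_pos'];print(s['tcp_pos'].round(4),s['tcp_rot'].round(3)[:,1])
    near=C[(abs(C[:,0]-x)<.08)&(abs(C[:,1]-y)<.09)]
    for a,b in [(.237,.253),(.08,.138)]:
        q=near[(near[:,2]>a)&(near[:,2]<b)]
        if len(q)>5: print(cam,a,len(q),rect(q),np.percentile(q,[2,50,98],axis=0).round(4).tolist())
    S=C[(abs(C[:,0]-.6)<.05)&(abs(C[:,1]-.006)<.16)]
    q=S[(S[:,2]>.2)&(S[:,2]<.23)];print('coll',rect(q))
    q=S[(S[:,2]>.15)&(S[:,2]<.205)&(abs(S[:,1]-.006)<.06)]
    if len(q)>5: print('bar',np.median(q,0),np.percentile(q[:,2],[50,90,97]))
cv2.imwrite('pics/s2c.png',cv2.resize(p[110:310,180:380],(600,600),interpolation=2))
E
```

```text
[ 0.03057349 -0.29121227 -4.34722653]
[0.4968 0.0075 0.2635] [-0.01  1.    0.  ]
top 0.08 17 (array([454.9,   7.1]), array([  6.6, 104. ]), 3.9) [[0.4547, -0.0443, 0.1126], [0.4548, 0.0417, 0.1303], [0.4603, 0.0585, 0.1354]]
coll (array([598.8,   5.8]), array([ 29.3, 261.6]), 0.7)
bar [0.59866333 0.00181152 0.19614976] [0.19614976 0.1989995  0.20045883]
[0.4968 0.0076 0.2637] [-0.011  1.     0.   ]
scene 0.237 331 (array([485.5,   7. ]), array([73.8, 41.7]), 1.9) [[0.4499, -0.012, 0.2378], [0.47, 0.0127, 0.2463], [0.5171, 0.0269, 0.2521]]
scene 0.08 1474 (array([495.3,   7.4]), array([ 93.7, 111.5]), 1.1) [[0.4499, -0.0458, 0.101], [0.4865, 0.0197, 0.1186], [0.5389, 0.0621, 0.1341]]
coll (array([593.8,   8.9]), array([228.2,  30.8]), 89.8)
bar [0.59183311 0.0278136  0.19286023] [0.19286023 0.195604   0.19630839]
```

View pics/s2c.png

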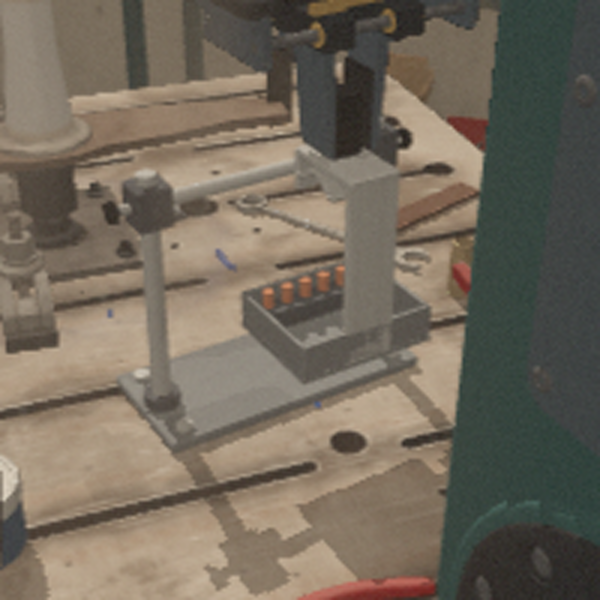

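The gripped caddy is upright and square to the stand, with the bar level with the mouth: crop bar end ~(170,200), plate ~(340,170), tips ~(300,285). I'm moving it in sideways.

Request:
servo_tool(commands=[[[-0.01,0,0,0,0,0],[-0.03,0,0,0,0,0],[-0.04,0,0,0,0,0],[-0.04,0,0,0,0,0],[-0.04,0,0,0,0,0],[-0.04,0,0,0,0,0],[-0.03,0,0,0,0,0],[-0.018,0,0,0,0,0],[0,0,0,0,0,0],[0,0,0,0,0,0],[0,0,0,0,0,0]]])

```text
time_s: 7.75
tcp_pos: [0.5953, 0.009, 0.2639]
tcp_rot: [[-1.0, -0.012, -0.0], [-0.012, 1.0, -0.0], [0.0, 0.0, -1.0]]
force: [0.1, 1.0, -3.2]
opening: 0.0237
grasp_force: 30.0
```

Request:
servo_tool(commands=[[[0,0,0.01,0,0,0],[0,0,0.0175,0,0,0],[0,0,0.0175,0,0,0],[0,0,0.0125,0,0,0],[0,0,0.0075,0,0,0],[0,0,0.005,0,0,0],[0,0,0,0,0,0],[0,0,0,0,0,0],[0,0,0,0,0,0]]])

```text
time_s: 8.65
tcp_pos: [0.5959, 0.009, 0.2361]
tcp_rot: [[-1.0, -0.012, 0.0], [-0.012, 1.0, -0.0], [-0.0, -0.0, -1.0]]
force: [0.2, -0.3, -3.8]
opening: 0.0238
grasp_force: 30.0
```

Request:
servo_tool(commands=[[[0,0,0.005,0,0,0],[0,0,0.005,0,0,0],[0,0,0.005,0,0,0],[0,0,0,0,0,0],[0,0,0,0,0,0]]])

```text
time_s: 9.15
tcp_pos: [0.5958, 0.009, 0.2298]
tcp_rot: [[-1.0, -0.012, -0.0], [-0.012, 1.0, 0.0], [0.0, 0.0, -1.0]]
force: [-0.6, 0.6, -3.9]
opening: 0.024
grasp_force: 30.0
```

Request:
servo_tool(commands=[[[0,0,0.0025,0,0,0],[0,0,0.0025,0,0,0],[0,0,0,0,0,0],[0,0,0,0,0,0]]])

```text
time_s: 9.55
tcp_pos: [0.5958, 0.009, 0.2279]
tcp_rot: [[-1.0, -0.012, -0.0], [-0.012, 1.0, -0.0], [0.0, -0.0, -1.0]]
force: [-0.1, 0.1, -3.7]
opening: 0.0237
grasp_force: 30.0
```

Request:
servo_tool(commands=[[[0,0,0.0025,0,0,0],[0,0,0.0025,0,0,0],[0,0,0,0,0,0],[0,0,0,0,0,0]]])

```text
time_s: 9.95
tcp_pos: [0.5959, 0.0091, 0.226]
tcp_rot: [[-1.0, -0.012, 0.0], [-0.012, 1.0, 0.0], [-0.0, 0.0, -1.0]]
force: [-0.5, -0.3, -2.9]
opening: 0.024
grasp_force: 30.0
```

Request:
servo_tool(commands=[[[0,0,0.0025,0,0,0],[0,0,0.0025,0,0,0],[0,0,0,0,0,0],[0,0,0,0,0,0]]])

```text
time_s: 10.35
tcp_pos: [0.5961, 0.0091, 0.2243]
tcp_rot: [[-1.0, -0.012, 0.001], [-0.012, 1.0, -0.0], [-0.001, -0.0, -1.0]]
force: [-0.6, -1.6, 3.5]
opening: 0.024
grasp_force: 30.0
```

Request:
servo_tool(commands=[[[0,0,0.0025,0,0,0],[0,0,0.0025,0,0,0],[0,0,0,0,0,0],[0,0,0,0,0,0]]])

```text
time_s: 10.75
tcp_pos: [0.5964, 0.009, 0.2227]
tcp_rot: [[-1.0, -0.012, 0.001], [-0.012, 1.0, -0.0], [-0.001, -0.0, -1.0]]
force: [-1.1, 0.4, 9.8]
opening: 0.0239
grasp_force: 30.0
```

The bar is felt at z≈0.190, and the small lateral force means both flanks are seated. I'm trimming to about 8 N and holding.

Request:
servo_tool(commands=[[[0,0,-0.001,0,0,0],[0,0,0,0,0,0],[0,0,0,0,0,0],[0,0,0,0,0,0]]])

```text
time_s: 11.15
tcp_pos: [0.5964, 0.009, 0.223]
tcp_rot: [[-1.0, -0.012, 0.001], [-0.012, 1.0, 0.0], [-0.001, -0.0, -1.0]]
force: [-0.3, 0.0, 7.8]
opening: 0.0238
grasp_force: 30.0
```

Request:
servo_tool(commands=[[[0,0,0,0,0,0],[0,0,0,0,0,0],[0,0,0,0,0,0],[0,0,0,0,0,0],[0,0,0,0,0,0],[0,0,0,0,0,0],[0,0,0,0,0,0],[0,0,0,0,0,0],[0,0,0,0,0,0],[0,0,0,0,0,0]]])

```text
time_s: 12.15
tcp_pos: [0.5964, 0.009, 0.223]
tcp_rot: [[-1.0, -0.012, 0.001], [-0.012, 1.0, 0.0], [-0.001, 0.0, -1.0]]
force: [-0.3, -0.0, 8.1]
opening: 0.0236
grasp_force: 30.0
```

Request:
servo_tool(commands=[[[0,0,-0.001,0,0,0],[0,0,-0.002,0,0,0],[0,0,-0.0015,0,0,0],[0,0,0,0,0,0],[0,0,0,0,0,0],[0,0,0,0,0,0]]])

```text
time_s: 12.75
tcp_pos: [0.5963, 0.0091, 0.2243]
tcp_rot: [[-1.0, -0.012, 0.001], [-0.012, 1.0, -0.0], [-0.001, -0.0, -1.0]]
force: [5.3, -0.7, 3.4]
opening: 0.0236
grasp_force: 30.0
```

Request:
servo_tool(commands=[[[0,0,-0.001,0,0,0],[0,0,-0.001,0,0,0],[0,0,0,0,0,0],[0,0,0,0,0,0],[0,0,0,0,0,0]]])

```text
time_s: 13.25
tcp_pos: [0.5962, 0.009, 0.2249]
tcp_rot: [[-1.0, -0.012, 0.001], [-0.012, 1.0, 0.0], [-0.001, -0.0, -1.0]]
force: [6.9, -0.2, 0.5]
opening: 0.0239
grasp_force: 30.0
```

```bash
python3 - <<'E'
from h import *
s=state();print(s['force'],s['wrist_torque'],s['tcp_pos'])
E
```

```text
[ 6.94668772 -0.24467891  0.5314384 ] [ 0.00416379 -1.34562011  0.00896257] [0.59624742 0.00903858 0.22490674]
```

On easing off, the bar pushes the caddy toward +x with 7 N, so only the +x flank is touching and the caddy is a little short of home in x. I'll lift slightly, shift +x and feel again.

Request:
servo_tool(commands=[[[0,0,-0.005,0,0,0],[0,0,-0.005,0,0,0],[0,0,-0.0025,0,0,0],[0,0,0,0,0,0],[0,0,0,0,0,0]]])

```text
time_s: 13.75
tcp_pos: [0.5954, 0.009, 0.2296]
tcp_rot: [[-1.0, -0.012, -0.001], [-0.012, 1.0, -0.0], [0.001, -0.0, -1.0]]
force: [-0.5, 0.8, -2.5]
opening: 0.0241
grasp_force: 30.0
```

```bash
python3 - <<'E'
from h import *
s=state();print(s['force'],s['wrist_torque'],s['tcp_pos'])
s,p,d=look('scene','s3');X=cloud('scene',s,d);C=X[d>0]
x,y,z=s['tcp_pos'];u=z-.1638
near=C[(abs(C[:,0]-x)<.08)&(abs(C[:,1]-y)<.065)]
q=near[(near[:,2]>u+.02)&(near[:,2]<u+.13)&(near[:,0]<x-.035)];  # stem/tray back
st=q[(abs(q[:,1]-y)<.018)&(q[:,2]>u+.045)]
print('stem',len(st),np.polyfit(st[:,2],st[:,0],1),np.median(st,0))
top=near[abs(near[:,2]-u-.147)<.006]; print('plate',rect(top))
tr=near[(near[:,2]>u+.01)&(near[:,2]<u+.034)];print('tray',rect(tr))
S=C[(abs(C[:,0]-.6)<.05)&(abs(C[:,1]-.006)<.16)]
for sg in (-1,1):
    q=S[(S[:,2]>.2)&(S[:,2]<.23)&(sg*(S[:,1]-.008)>.08)]; print('coll',len(q),rect(q))
cv2.imwrite('pics/s3c.png',cv2.resize(p[120:270,200:350],(600,600),interpolation=2))
E
```

```text
[-0.54862631  0.77957841 -2.49544064] [ 0.04139724  0.05306686 -0.01701316] [0.59544183 0.00903302 0.22957493]
stem 458 [0.00471379 0.54948696] [0.55018515 0.00978967 0.15555064]
plate (array([583.2,   7.6]), array([72. , 41.9]), 1.3)
tray (array([593.9,   8.6]), array([ 94.9, 111.9]), 1.3)
coll 101 (array([594.8, -91.4]), array([28.8, 28.8]), 85.8)
coll 127 (array([593.6, 108.1]), array([29.3, 29.5]), 2.8)
```

View pics/s3c.png

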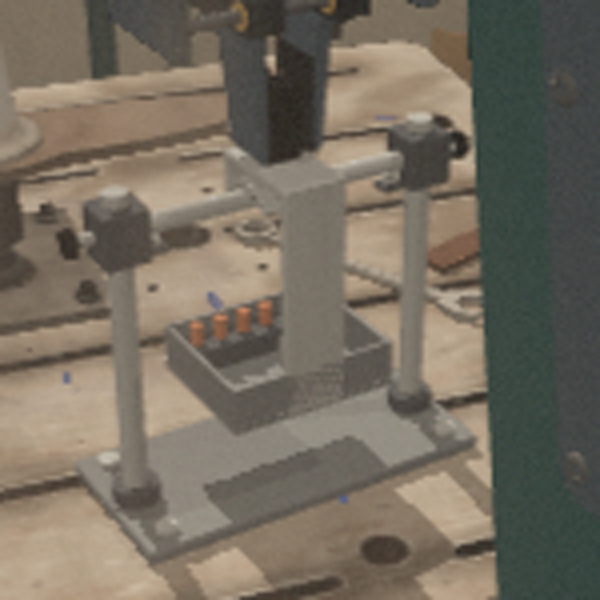

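The crop shows the caddy upright with the bar through the mouth (~(260,195)) and midway between the posts at ~(120,..) and ~(410,..). Its x error is only 0 to 2 mm, so I'm shifting +1.5 mm and lowering again.

Request:
servo_tool(commands=[[[-0.004,0,0,0,0,0],[0,0,0.005,0,0,0],[0,0,0.004,0,0,0],[0,0,0.004,0,0,0],[0,0,0,0,0,0],[0,0,0,0,0,0],[0,0,0,0,0,0]]])

```text
time_s: 14.5
tcp_pos: [0.5974, 0.0091, 0.2249]
tcp_rot: [[-1.0, -0.012, 0.0], [-0.012, 1.0, -0.0], [-0.0, -0.0, -1.0]]
force: [-1.4, -0.5, 0.6]
opening: 0.0243
grasp_force: 30.0
```

Request:
servo_tool(commands=[[[0,0,0.003,0,0,0],[0,0,0,0,0,0],[0,0,0,0,0,0],[0,0,0,0,0,0]]])

```text
time_s: 14.9
tcp_pos: [0.5974, 0.0091, 0.2236]
tcp_rot: [[-1.0, -0.012, 0.0], [-0.012, 1.0, -0.0], [-0.0, -0.0, -1.0]]
force: [-3.1, -0.4, 5.1]
opening: 0.0238
grasp_force: 30.0
```

Request:
servo_tool(commands=[[[0,0,-0.002,0,0,0],[0,0,-0.001,0,0,0],[0,0,0,0,0,0],[0,0,0,0,0,0],[0,0,0,0,0,0]]])

```text
time_s: 15.4
tcp_pos: [0.5974, 0.0091, 0.2246]
tcp_rot: [[-1.0, -0.012, -0.0], [-0.012, 1.0, -0.0], [0.0, -0.0, -1.0]]
force: [-1.0, -0.1, 2.2]
opening: 0.0238
grasp_force: 30.0
```

Lateral force is now near zero both ways, so it's home. Repeating the confirming tug properly seated.

Request:
servo_tool(commands=[[[0,0,0.002,0,0,0],[0,0,0.002,0,0,0],[0,0,0,0,0,0],[0,0,0,0,0,0],[0,0,0,0,0,0]]])

```text
time_s: 15.9
tcp_pos: [0.5975, 0.009, 0.2233]
tcp_rot: [[-1.0, -0.012, 0.0], [-0.012, 1.0, -0.0], [-0.0, -0.0, -1.0]]
force: [-4.1, -0.2, 5.8]
opening: 0.0238
grasp_force: 30.0
```

Request:
servo_tool(commands=[[[0,0,0,0,0,0],[0,0,0,0,0,0],[0,0,0,0,0,0],[0,0,0,0,0,0],[0,0,0,0,0,0],[0,0,0,0,0,0],[0,0,0,0,0,0],[0,0,0,0,0,0],[0,0,0,0,0,0],[0,0,0,0,0,0]]])

```text
time_s: 16.9
tcp_pos: [0.5975, 0.0091, 0.2233]
tcp_rot: [[-1.0, -0.012, 0.0], [-0.012, 1.0, -0.0], [-0.0, -0.0, -1.0]]
force: [-4.2, 0.1, 6.7]
opening: 0.0238
grasp_force: 30.0
```

Request:
servo_tool(commands=[[[0,0,-0.001,0,0,0],[0,0,-0.002,0,0,0],[0,0,-0.002,0,0,0],[0,0,0,0,0,0],[0,0,0,0,0,0],[0,0,0,0,0,0]]])

```text
time_s: 17.5
tcp_pos: [0.5974, 0.009, 0.2249]
tcp_rot: [[-1.0, -0.012, -0.0], [-0.012, 1.0, 0.0], [0.0, 0.0, -1.0]]
force: [-1.4, 0.4, -0.6]
opening: 0.0241
grasp_force: 30.0
```

Request:
servo_tool(commands=[[[0.001,0,0,0,0,0],[0,0,0.002,0,0,0],[0,0,0.002,0,0,0],[0,0,0.0015,0,0,0],[0,0,0,0,0,0],[0,0,0,0,0,0],[0,0,0,0,0,0]]])

```text
time_s: 18.2
tcp_pos: [0.5972, 0.009, 0.2233]
tcp_rot: [[-1.0, -0.012, 0.0], [-0.012, 1.0, -0.0], [-0.0, -0.0, -1.0]]
force: [-2.6, -0.7, 5.7]
opening: 0.0239
grasp_force: 30.0
```

Request:
servo_tool(commands=[[[0,0,0,0,0,0],[0,0,0,0,0,0],[0,0,0,0,0,0],[0,0,0,0,0,0],[0,0,0,0,0,0],[0,0,0,0,0,0],[0,0,0,0,0,0],[0,0,0,0,0,0],[0,0,0,0,0,0]]])

```text
time_s: 19.1
tcp_pos: [0.5971, 0.0091, 0.2232]
tcp_rot: [[-1.0, -0.012, 0.0], [-0.012, 1.0, -0.0], [-0.0, -0.0, -1.0]]
force: [-2.3, 0.0, 5.0]
opening: 0.0244
grasp_force: 30.0
```

Request:
servo_tool(commands=[[[0,0,-0.001,0,0,0],[0,0,-0.002,0,0,0],[0,0,-0.002,0,0,0],[0,0,0,0,0,0],[0,0,0,0,0,0],[0,0,0,0,0,0]]])

```text
time_s: 19.7
tcp_pos: [0.597, 0.0091, 0.2248]
tcp_rot: [[-1.0, -0.012, -0.0], [-0.012, 1.0, -0.0], [0.0, -0.0, -1.0]]
force: [-0.4, -0.6, -0.3]
opening: 0.0236
grasp_force: 30.0
```

Request:
servo_tool(commands=[[[0,0,0.002,0,0,0],[0,0,0.002,0,0,0],[0,0,0.002,0,0,0],[0,0,0.001,0,0,0],[0,0,0,0,0,0],[0,0,0,0,0,0],[0,0,0,0,0,0]]])

```text
time_s: 20.4
tcp_pos: [0.5971, 0.009, 0.2226]
tcp_rot: [[-1.0, -0.012, 0.0], [-0.012, 1.0, -0.0], [-0.0, -0.0, -1.0]]
force: [-4.2, -0.6, 8.3]
opening: 0.0236
grasp_force: 30.0
```

Request:
servo_tool(commands=[[[0,0,0,0,0,0],[0,0,0,0,0,0],[0,0,0,0,0,0],[0,0,0,0,0,0],[0,0,0,0,0,0],[0,0,0,0,0,0],[0,0,0,0,0,0],[0,0,0,0,0,0],[0,0,0,0,0,0]]])

```text
time_s: 21.3
tcp_pos: [0.5971, 0.0091, 0.2226]
tcp_rot: [[-1.0, -0.012, 0.0], [-0.012, 1.0, 0.0], [-0.0, 0.0, -1.0]]
force: [-2.7, 0.1, 8.3]
opening: 0.0238
grasp_force: 30.0
```

Request:
servo_tool(commands=[[[0,0,-0.001,0,0,0],[0,0,-0.002,0,0,0],[0,0,-0.002,0,0,0],[0,0,-0.001,0,0,0],[0,0,0,0,0,0],[0,0,0,0,0,0],[0,0,0,0,0,0],[0,0,0,0,0,0]]])

```text
time_s: 22.1
tcp_pos: [0.597, 0.0091, 0.2244]
tcp_rot: [[-1.0, -0.012, -0.0], [-0.012, 1.0, -0.0], [0.0, -0.0, -1.0]]
force: [-0.1, -0.4, 0.6]
opening: 0.0239
grasp_force: 30.0
```

The pull held at 8.3 N and forces are now neutral, so I'm letting go.

Request:
servo_tool(commands=[[[0,0,0,0,0,0],[0,0,0,0,0,0],[0,0,0,0,0,0],[0,0,0,0,0,0],[0,0,0,0,0,0],[0,0,0,0,0,0],[0,0,0,0,0,0],[0,0,0,0,0,0]]], hand=60)

```text
time_s: 22.9
tcp_pos: [0.597, 0.0091, 0.2245]
tcp_rot: [[-1.0, -0.012, -0.0], [-0.012, 1.0, 0.0], [0.0, 0.0, -1.0]]
force: [0.6, -0.4, 0.1]
opening: 0.06
grasp_force: 0.0
```

Request:
servo_tool(commands=[[[0,0,-0.01,0,0,0],[0,0,-0.02,0,0,0],[0,0,-0.04,0,0,0],[0,0,-0.05,0,0,0],[0,0,-0.06,0,0,0],[0,0,-0.06,0,0,0],[0,0,-0.06,0,0,0],[0,0,-0.03,0,0,0],[0,0,0,0,0,0],[0,0,0,0,0,0],[0,0,0,0,0,0],[0,0,0,0,0,0]]])

```text
time_s: 24.1
tcp_pos: [0.5966, 0.0091, 0.3553]
tcp_rot: [[-1.0, -0.012, -0.002], [-0.012, 1.0, 0.0], [0.002, 0.0, -1.0]]
force: [0.6, -0.3, 0.3]
opening: 0.0601
grasp_force: 0.0
```

```bash
python3 - <<'E'
from h import *
print(state()['opening'],state()['force'])
for i in range(2):
    s,p,d=look('scene',f's4{i}');X=cloud('scene',s,d);C=X[d>0]
    x,y,u=.597,.009,.0606
    near=C[(abs(C[:,0]-x)<.08)&(abs(C[:,1]-y)<.065)]
    st=near[(abs(near[:,1]-y)<.018)&(near[:,2]>u+.045)&(near[:,2]<u+.13)&(near[:,0]<x-.035)]
    print('stem',len(st),np.polyfit(st[:,2],st[:,0],1))
    t=near[abs(near[:,2]-u-.147)<.006];print('plate',rect(t),np.median(t[:,2]),'lugtop',np.percentile(near[near[:,2]<.27][:,2],99))
    if i==0: 
        for _ in range(10): snapshot('top')
cv2.imwrite('pics/s4c.png',cv2.resize(p[120:270,200:350],(600,600),interpolation=2))
E
```

```text
0.06006059211104832 [ 0.55936096 -0.31562105  0.3208391 ]
stem 453 [0.01274367 0.54971946]
plate (array([584.4,   7.8]), array([41.6, 69.9]), 88.8) 0.2074553294586559 lugtop 0.25097826455212097
stem 452 [0.00627448 0.5505773 ]
plate (array([585.8,   8.3]), array([73.2, 41. ]), 2.2) 0.20755308233312375 lugtop 0.2507635825426382
```

View pics/s4c.png

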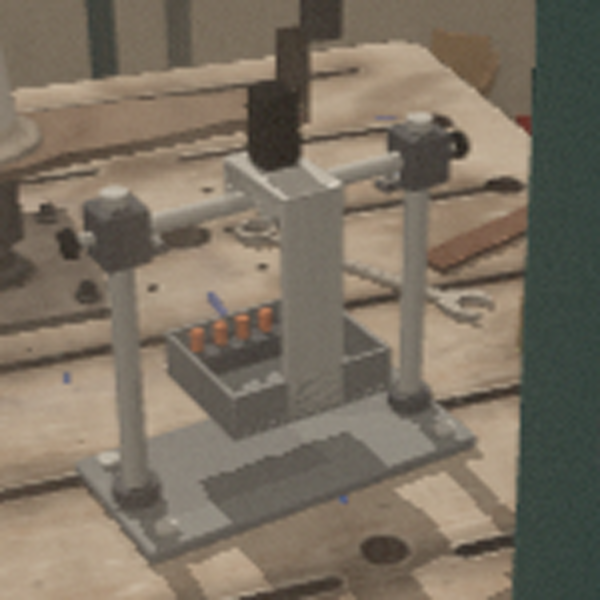

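The caddy hangs upright (lug at ~(273,125), bar through the mouth), tilted less than 1° and still, with the gripper well clear above it. Handing in.

```bash
python3 -c "
from plant import *
print(hand_in())"
```

```text
the job is handed in; nothing more can be done
None
```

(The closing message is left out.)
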